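Close, pin and press shut the light-sensor test clamshell

ROBOT

A 6-joint arm with a two-finger parallel gripper is mounted at the origin on the work surface. World frame = base frame: x ahead of the robot, y to its left, z up, the work surface at z = 0. Lengths are in m, angles in rad, forces in N, time in s.
With the tool pointing down it reaches from about 0.275 to 0.85 m from the base axis. Payload 5.2 kg.
Tool frame: the origin (TCP) lies on the centre line of the jaws, within the pads' length; the fingertips stand 14 mm ahead of it and the grasp point (between the pads) lies 5 mm behind it (arm.nose_length is the distance from the TCP to the fingertips, in m); z points along the fingers, y is the line along which they close (so a half turn about z gives the same grasp; the last joint's range is limited). The gripper opens to 85 mm and grips with 20 to 120 N. Pads are 22 mm wide; open, the fingers measure 114 mm over their backs; the gripper's body (76 mm by 85 mm) begins 54 mm behind the grasp point. The pads swing forward as they close: fully open they stand 13 mm farther back than shut.
Start: joints at [1.101, 0.259, 1.535, -0, 1.348, -0.203], TCP at [0.145, 0.531, 0.245] pointing down, gripper open.
Joint ranges: [-3.14, 3.14], [-0.91, 2.08], [0.19, 2.58], [-1.22, 4.36], [0.22, 2.71], [-3.12, 3.12]. Speed limits (rad/s): [2.57, 2.57, 3.14, 3.14, 3.14, 3.14].

INTERFACE

Orientations are given as a rotation vector (axis times angle).
In Python, from cell import arm, optics, workorder gives the robot as it stands.
- The arm moves only by the shell command python3 -m pendant 'ROWS' [OPENING] [FORCE]. ROWS is JSON, a list that holds one entry, the list of rows, each a list of 4 numbers: the shift along the tool's x, y, z in units of 1000 mm (1.0 is 1000 mm), then the turn about the tool's z in units of pi/2 rad (1.0 is pi/2 rad). A call has 1 to 12 rows; each row is the pose to reach, as a shift and turn from the pose commanded when the call began, along the tool's axes at that moment; what a row does not reach only later rows make up. A row lasts 1/12 s, in which the tool goes at most 41.7 mm and 7.16 degrees, less where a joint would pass 70% of its speed; a pose out of reach is approached as far as the arm can. A call with a number of a shift or a turn outside -1 to 1 is refused whole. A call with a gripper value outside its range is refused whole. OPENING is the opening, from -1 (shut) to 1 (fully open), so that 0 is half open, set as the call begins (- or left out, the last holds). The fingers move at their own pace and stop on an object; FORCE is the grip in N (left out, the last holds). Time passes only in rows, so rows that repeat a pose let the fingers close. It gives the time, the measured TCP pose, the force, the opening and the grip force at its end, in the units of the state.
- arm.read_state(): the state, without advancing time (a new reading comes with each control period).
- optics.snapshot(name): name is "side" or "top" or "wrist"; returns a dict with "color" (480x640x3 uint8, red, green, blue), "intrinsics" (3x3 intrinsics, pixels), "R" (3x3) and "t" (3): a world point X has camera coordinates R X + t. Camera axes: x right, y down, z forward; pixel columns grow to the right and rows downward; lengths in m; the calibration is good to about 2 mm. The wrist camera is an equidistant fisheye: a pixel r from the principal point sees the ray r / f radians off the axis. A picture is of the moment at which its call begins. There is no depth.
- workorder.job_done(): hands the job in; it is judged then, once.
The state is a dict: "clock": time; "joints": joint angles; "dq": joint speeds; "joint_efforts": joint torques, N m; "eef_pos": TCP position; "tool_rot": TCP orientation; "ft_force": force on the tool from outside, world axes, zero at the start; "torque": the same for the moment, N m; "grip_width": opening from 0.0 (shut) to 1.0 (fully open); "gripper_force": force on a finger pad.
Only numpy, scipy, OpenCV 4.12 (cv2) and the standard library are available. Lean on these libraries where they do the work, as an engineer would, in place of code of your own. Each camera call takes 0.05 s, during which the arm holds its last target. There are 200 camera calls.

TASK

Take the protective cap off the sensor head in the clamshell test fixture and set it upright into its round holder. Then swing the fixture's upper half closed, put the locking pin down through the aligned holes of both halves, and press down on the pin until its collar pushes the sprung upper half fully shut against the lower one. Finish while still holding the pin down like this, without letting go, and leave the other things on the bench where they are.

Things in the scene. Friction and masses are not known exactly. Their poses are not given: they have to be found in the camera images.
- fixture: Lower half of the clamshell test fixture, fixed to the bench: an aluminium tray 140 mm (its x) by 150 mm (its y) by 36 mm high, open on top. Origin: centre of its underside; z up. The black round sensor head (32 mm diameter) stands upright at the origin, from the tray floor at z = 10 mm to z = 34 mm. The hinge runs along its x axis on its +y side; on its -y side is a solid bar 30 mm wide holding the pin hole. Its place and its yaw (up to 20 degrees either way) vary.
- lower_hole (a point): Centre of the mouth of the vertical pin hole in the lower half: 11 mm diameter, through the full 36 mm height, chamfered mouth; in the bar's top face at (0, -60, 36) mm of the fixture.
- upper (a joint): Swing of the upper half (grey plate 140 mm along the hinge by 155 mm by 10 mm, aluminium strips on its outer face, about 0.3 kg). 0 = lowered, level over the lower half; grows as it opens; starts at 1.65 to 1.95 rad (standing up, leaning outward). A stiff hinge: it stays where it is left and yields to about 3 N pushed on its outer face 110 mm from the hinge. It cannot be lowered while the cap is on the sensor.
- upper_hinge (a point): Midpoint of the hinge axis, in the middle of the plate's thickness: (0, 80, 46) mm of the fixture while the springs are up (moves down 5 mm when pressed). The plate reaches from here toward the fixture's -y when lowered, straight up at 1.57 rad.
- upper_hole (a point): Centre of the pin hole (11 mm diameter, through the 10 mm plate, chamfered) on the upper half's outer face, which is the top face once lowered; 140 mm from the hinge axis, and straight above the lower hole (top at z = 51 mm) when the upper half is lowered.
- floater (a joint): How far the upper half's sprung hinge is pressed down (m): 0 = springs up, the lowered upper half lies 5 mm clear above the lower half; 0.005 = fully shut on the lower half. It goes straight down; needs about 4 N to start and about 8 N at the bottom stop, and springs back up when let go.
- cap: Black round protective cap, 42 mm diameter, 28 mm high, about 30 g, loosely over the sensor head (its 8 mm deep skirt has 36 mm inner diameter; lift straight up). Origin: centre of its underside, which sits 26 mm above the bench at the start (top at 54 mm); z up.
- cap_holder: Round grey dish for the cap, fixed: 62 mm outer diameter (72 mm foot), rim 11 mm high, recess 52 mm diameter. Origin: centre of its underside. It and the pin block vary in place and may be swapped.
- cap_holder_in (a point): Centre of the dish's inner floor, 3 mm above the bench; the cap's underside rests here.
- pin: Steel locking pin, upright in its block, 73 mm long, about 60 g. Origin: centre of its lower tip, z up. Shaft 8 mm diameter, z = 0 to 40 mm, its lowest 4 mm tapered; collar 24 mm diameter, z = 40 to 45 mm; round grip knob 16 mm diameter, z = 45 to 73 mm. Its collar rests on the block, tip 6 mm above the bench. With the collar on the upper half the tip is 11 mm above the bench (springs up) or 6 mm (fully shut).
- pin_block: Aluminium storage block of the pin, fixed, 50 x 50 x 46 mm high, 11 mm hole through its middle. Origin: centre of its underside.
- adapter: Bystander: small brass adapter, 22 mm diameter, 24 mm high. Origin at its underside.
- thumbscrew: Bystander: steel thumbscrew standing on its 20 mm head, 35 mm high. Origin at its underside.
- handmeter: Bystander: yellow hand-held meter, 150 x 75 x 32 mm, lying flat. Origin at the centre of its underside.
- driver: Bystander: screwdriver, 170 mm, lying flat.
- weight: Bystander: brass weight, 32 mm diameter, 45 mm high. Origin at its underside.
- partsbox: Bystander: open white parts box, 90 x 70 x 30 mm. Origin at its underside.
Mind the look-alikes: they are no part of the job. What is shaped like the fixture but green or yellow is not meant.

How it is judged:
By the outcome, as a careful person would: the job done as asked, in the order asked, and still so for the second after the job is handed in, while the arm keeps its last pose, push and grip.
It also fails if it takes over 72 s, if anything falls off the work surface, if the arm or the gripper's body presses on something with over 40 N, if the wrist force passes 120 N, or if a joint passes its speed limit or range.

## Working session

There is one attempt and no reset: what is moved stays moved. The work goes in short steps, Python scripts to look and compute and a shell command to move; the robot and the scene stay as the last step left them, time stands still between calls to the robot, and variables do not carry over. Pictures are saved under pics/ and viewed, at most 10 in all, crops included, and the job is handed in when it is done.

```bash
mkdir -p pics
cat > h.py <<'E'
import numpy as np, cv2
from cell import arm, optics, workorder
from scipy.spatial.transform import Rotation as Ro
def snap(n):
    s=optics.snapshot(n); return s, cv2.cvtColor(s["color"],cv2.COLOR_RGB2BGR)
def ray(s,u,v,fish=False):
    K=s["intrinsics"]; x=(u-K[0,2])/K[0,0]; y=(v-K[1,2])/K[1,1]
    if fish:
        r=np.hypot(x,y); d=np.array([x/r*np.sin(r),y/r*np.sin(r),np.cos(r)]) if r>1e-9 else np.array([0,0,1.])
    else: d=np.array([x,y,1.])
    R=np.array(s["R"]); return -R.T@np.array(s["t"]), R.T@d
def onz(s,u,v,z,fish=False):
    o,d=ray(s,u,v,fish); return o+d*(z-o[2])/d[2]
def proj(s,X,fish=False):
    c=np.array(s["R"])@X+s["t"]; K=s["intrinsics"]
    if fish:
        a=np.hypot(c[0],c[1]); r=np.arctan2(a,c[2]); c=np.array([c[0]/a*r,c[1]/a*r,1])
    else: c=c/c[2]
    return (K@c)[:2]
E
python3 - <<'E'
from h import *
for n in("top","side"):
    s,i=snap(n); cv2.imwrite(f"pics/{n}0.png",i); print(n,np.round(-s["R"].T@s["t"],3),s["intrinsics"][0])
st=arm.read_state(); print({k:np.round(v,3) for k,v in st.items()}, arm.nose_length)
E
```

```text
top [0.448 0.015 1.054] [444.85124104   0.         315.98926848]
side [ 0.28  -0.93   0.695] [544.60428287   0.         318.33773568]
{'clock': np.float64(0.1), 'joints': array([ 1.101,  0.259,  1.536, -0.   ,  1.348, -0.203]), 'dq': array([-0.001, -0.003, -0.002, -0.002, -0.002,  0.001]), 'joint_efforts': array([ 2.0000e-03, -4.4698e+01, -2.9124e+01, -0.0000e+00,  6.0000e-03,
       -0.0000e+00]), 'eef_pos': array([0.145, 0.53 , 0.245]), 'tool_rot': array([-4.180e-01, -3.113e+00,  3.000e-03]), 'ft_force': array([ 0.2  , -0.094, -0.166]), 'torque': array([-0.013, -0.018, -0.004]), 'gripper_force': np.float64(0.0), 'grip_width': np.float64(0.993)} 0.014
```

View pics/top0.png

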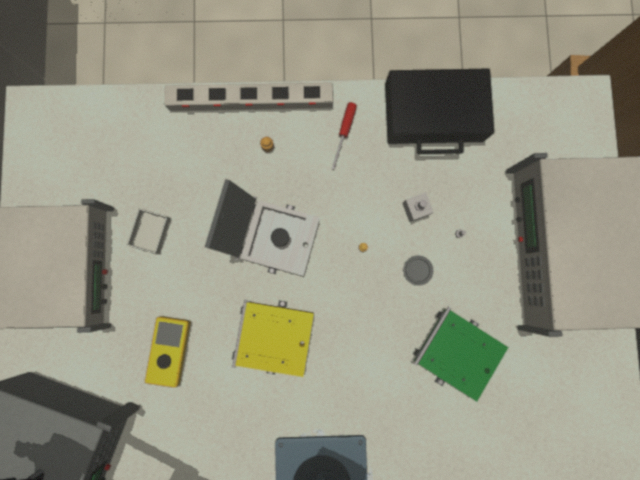

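View pics/side0.png

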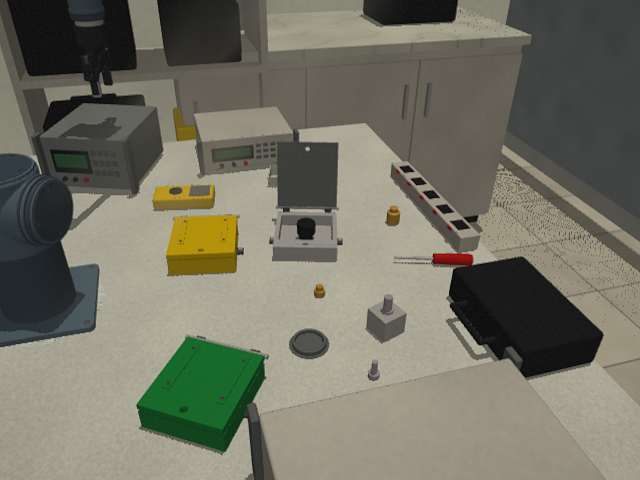

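The top view shows three fixture-shaped things: grey-white and open (281,238), yellow (275,340) and green (462,353). The grey-white one fits, because it is open with the black cap inside. For the pin there are two candidates, the one in the aluminium block (420,206) and the thumbscrew (460,233); the one in the block fits. The holder is the grey dish at (418,270).

Run:
```python
from h import *
s,i=snap("top")
a=cv2.resize(i[165:290,195:475],(800,357),interpolation=cv2.INTER_CUBIC)
t,j=snap("side")
b=cv2.resize(j[130:250,255:415],(320,240),interpolation=cv2.INTER_CUBIC);c=cv2.resize(j[280:400,280:440],(320,240),interpolation=cv2.INTER_CUBIC)
m=np.zeros((600,800,3),np.uint8);m[:357]=a;m[360:,:320]=b;m[360:,330:650]=c
cv2.imwrite("pics/crop1.png",m)
g=cv2.cvtColor(i,cv2.COLOR_BGR2GRAY)
def blobs(mask,x0,y0,x1,y1,mn):
    mm=np.zeros_like(mask);mm[y0:y1,x0:x1]=mask[y0:y1,x0:x1]
    for k in cv2.findContours(mm,cv2.RETR_EXTERNAL,cv2.CHAIN_APPROX_NONE)[0]:
        if cv2.contourArea(k)>mn: yield k
for k in blobs((g<70).astype(np.uint8)*255,262,220,300,258,60):
    (u,v),r=cv2.minEnclosingCircle(k);print("cap",u,v,r,onz(s,u,v,.054),"r mm",r/444.85)
for k in blobs((g<140).astype(np.uint8)*255,395,245,445,295,60):
    (u,v),r=cv2.minEnclosingCircle(k);print("dish",u,v,r,onz(s,u,v,.011))
for u,v,z in((307,245,.036),(421,205,.079),(418,207,.046)): print(u,v,onz(s,u,v,z))
```

```text
cap 280.0 237.5 8.500100135803223 [0.55201195 0.07886354 0.054     ] r mm 0.019107789447686235
dish 417.5581359863281 270.18603515625 15.344883918762207 [ 0.47182143 -0.23950323  0.011     ]
307 245 [0.53512206 0.01839148 0.036     ]
421 205 [ 0.61487025 -0.23775722  0.079     ]
418 207 [ 0.6160007  -0.23915055  0.046     ]
```

View pics/crop1.png

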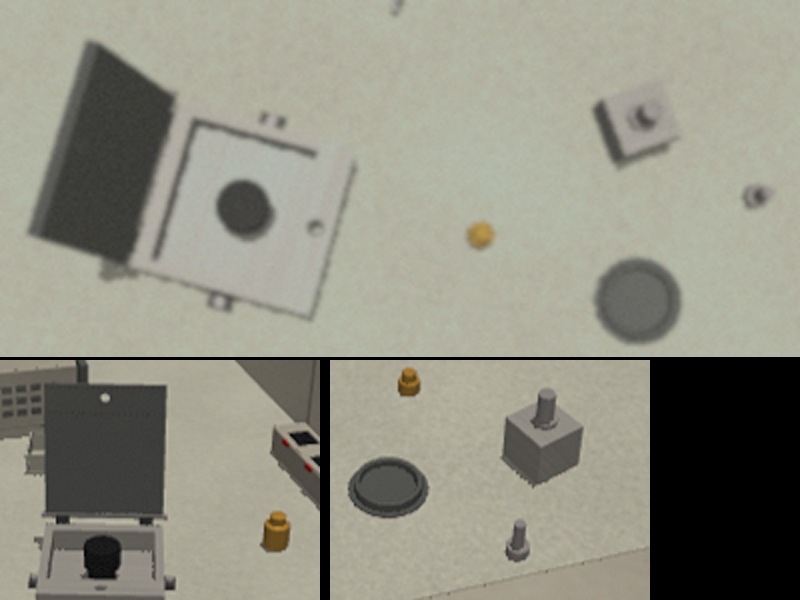

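The crop confirms all of it: the black cap is at top pixel (281,238), the bar hole at (305,244), the pin knob in the block at (422,204) and the dish at (418,270). The measured cap-to-hole distance is 59 mm against 60 mm given. I'll now move above the cap, turning a quarter turn so the jaws close along the fixture's x.

```bash
python3 -m pendant '[[[-0.51,-0.33,0,1],[-0.51,-0.33,0,1],[-0.51,-0.33,0,1],[-0.51,-0.33,0,1],[-0.51,-0.33,0,1],[-0.51,-0.33,0,1],[-0.51,-0.33,0,1],[-0.51,-0.33,0,1],[-0.51,-0.33,0,1],[-0.51,-0.33,0,1],[-0.51,-0.33,0,1],[-0.51,-0.33,0,1]]]' 1 40
```

```text
clock: 1.2
eef_pos: [0.4792, 0.156, 0.2453]
tool_rot: [-2.434, -1.986, -0.0]
ft_force: [-0.2, 1.3, -0.5]
grip_width: 1.003
gripper_force: 0.0
```

```bash
cat >> h.py <<'E'
def go(x,y,z,ydir=None):
    st=arm.read_state(); R=Ro.from_rotvec(st["tool_rot"]).as_matrix()
    d=R.T@(np.array([x,y,z])-st["eef_pos"]); turn=0
    if ydir is not None:
        v=R.T@np.array([*ydir,0]); turn=np.arctan2(-v[0],v[1]); turn=(turn+np.pi/2)%np.pi-np.pi/2
    print("eef",np.round(st["eef_pos"],4),"tooly",np.round(R[:,1],3),"shift",np.round(d,4),"turn",round(turn/(np.pi/2),3),"j6",round(st["joints"][5],2),"t",st["clock"])
E
python3 - <<'E'
from h import *
go(.552,.079,.245,(.963,-.27))
E
```

```text
eef [0.4792 0.156  0.2453] tooly [ 0.98  -0.201  0.   ] shift [-0.0608  0.0868  0.0003] turn 0.045 j6 0.3 t 1.2
```

```bash
python3 -m pendant '[[[-0.03,0.043,0,0.03],[-0.061,0.087,0.04,0.045],[-0.061,0.087,0.045,0.045],[-0.061,0.087,0.045,0.045],[-0.061,0.087,0.045,0.045],[-0.061,0.087,0.045,0.045]]]' 0.45
python3 - <<'E'
from h import *
s,i=snap("wrist"); cv2.imwrite("pics/w1.png",i); 
go(.552,.079,.2,(.963,-.27)); print(proj(s,np.array([.552,.079,.054]),1),proj(s,np.array([.536,.0225,.036]),1),s["intrinsics"])
E
```

```text
clock: 1.7
eef_pos: [0.5513, 0.0813, 0.2002]
tool_rot: [-2.497, -1.905, 0.001]
ft_force: [-0.4, 0.5, 0.5]
grip_width: 0.723
gripper_force: 0.0
eef [0.5514 0.0819 0.2009] tooly [ 0.965 -0.263  0.   ] shift [-0.0026  0.0013  0.0009] turn 0.005 j6 0.21 t 1.75
[318.63063698 230.66107095] [317.97234867 291.01402383] [[371.64829954   0.         317.87457624]
 [  0.         371.64829954 238.47033058]
 [  0.           0.           1.        ]]
```

View pics/w1.png

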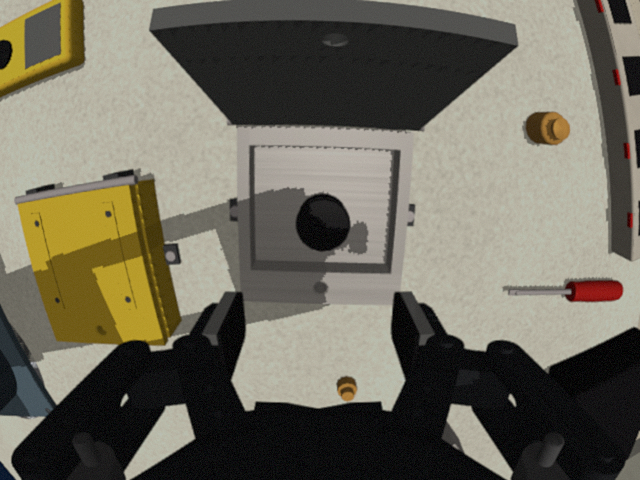

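The wrist view shows the cap top at (323,223), the bar hole at (320,288), and the lid standing at the top of the picture.

Run:
```python
from h import *
i=cv2.imread("pics/w1.png"); s,_=snap("wrist"); g=cv2.cvtColor(i,cv2.COLOR_BGR2GRAY)
def fit(x0,y0,x1,y1,th):
    m=np.zeros_like(g); m[y0:y1,x0:x1]=(g[y0:y1,x0:x1]<th)*255
    k=max(cv2.findContours(m,0,1)[0],key=cv2.contourArea); return cv2.minEnclosingCircle(k)
(u,v),r=fit(290,185,355,258,45); print(u,v,r); c=onz(s,u,v,.054,1); print("cap",c)
h=onz(s,320.5,288,.036,1); print("hole",h,np.linalg.norm((h-c)[:2]))
e=[onz(s,u,v,.036,1)[:2] for u,v in((243,127),(412,129),(239,299),(400,303))]; print(np.round(e,4), [np.round((b-a)/np.linalg.norm(b-a),3) for a,b in((e[0],e[1]),(e[2],e[3]))],np.linalg.norm(e[1]-e[0]),np.linalg.norm(e[3]-e[2]))
go(c[0],c[1],.038,(.963,-.27))
```

```text
321.7920227050781 222.42034912109375 28.506088256835938
cap [0.55629498 0.08492948 0.054     ]
hole [0.5391661  0.02483202 0.036     ] 0.062490825193836856
[[ 0.5159  0.1718]
 [ 0.6444  0.1359]
 [ 0.4667  0.0327]
 [ 0.6034 -0.0087]] [array([ 0.963, -0.269]), array([ 0.957, -0.29 ])] 0.1333553944536646 0.14293545481935163
eef [0.5515 0.0821 0.2013] tooly [ 0.965 -0.262  0.001] shift [0.0039 0.0037 0.1633] turn 0.005 j6 0.21 t 1.8
```

```bash
python3 -m pendant '[[[0.003,0.003,0.04,0],[0.003,0.003,0.08,0],[0.003,0.003,0.12,0],[0.003,0.003,0.15,0],[0.003,0.003,0.161,0],[0.003,0.003,0.161,0]]]' && python3 -m pendant '[[[0,0,0,0],[0,0,0,0],[0,0,0,0],[0,0,0,0],[0,0,0,0],[0,0,0,0],[0,0,0,0],[0,0,0,0]]]' -1 40
```

```text
clock: 2.3
eef_pos: [0.5534, 0.0843, 0.0376]
tool_rot: [-2.493, -1.907, 0.005]
ft_force: [0.3, -0.1, -0.0]
grip_width: 0.721
gripper_force: 0.0
clock: 2.97
eef_pos: [0.5574, 0.0833, 0.0419]
tool_rot: [2.495, 1.904, 0.006]
ft_force: [-0.7, 0.9, 6.3]
grip_width: 0.478
gripper_force: 41.1
```

```bash
python3 -m pendant '[[[0,0,-0.015,0],[0,0,-0.03,0],[0,0,-0.06,0],[0,0,-0.1,0],[0,0,-0.14,0],[0,0,-0.14,0]]]'
python3 - <<'E'
from h import *
s,i=snap("top"); g=cv2.cvtColor(i,cv2.COLOR_BGR2GRAY)
t,j=snap("side"); cv2.imwrite("pics/s2.png",np.vstack([cv2.resize(j[60:260,200:400],(600,600))]))
go(.472,-.2395,.18,(.3,.95))
s,i=snap("wrist");cv2.imwrite("pics/w2.png",i)
E
```

```text
clock: 3.47
eef_pos: [0.5603, 0.083, 0.189]
tool_rot: [2.488, 1.9, 0.02]
ft_force: [1.7, -0.2, 0.9]
grip_width: 0.475
gripper_force: 40.6
eef [0.557  0.0831 0.1825] tooly [ 0.965 -0.264  0.007] shift [-0.3336  0.003   0.0021] turn -0.975 j6 0.22 t 3.5667
```

View pics/s2.png

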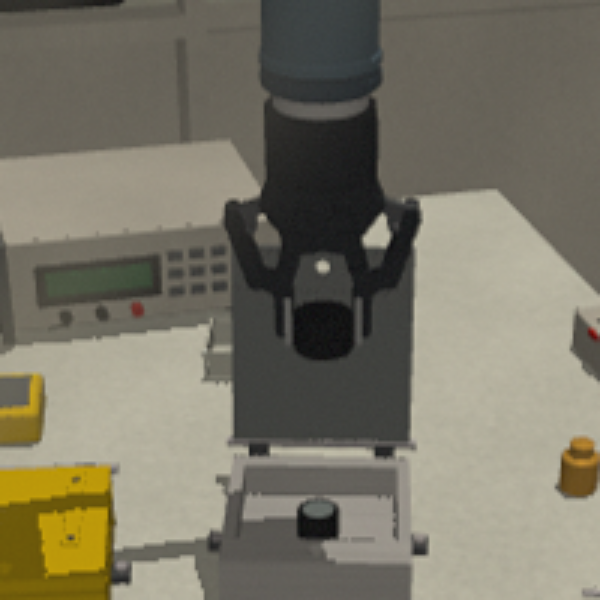

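The side view shows the cap hanging level between the fingers at (325,330), with the sensor bare at (318,518). Next I go above the dish.

```bash
python3 -m pendant '[[[-0.04,0,0,0],[-0.08,0,0,0],[-0.12,0,0,0],[-0.16,0,0,0],[-0.2,0,0,0],[-0.24,0,0,0],[-0.28,0,0,0],[-0.31,0,0.01,0],[-0.331,0.003,0.02,0],[-0.331,0.003,0.02,0],[-0.331,0.003,0.02,0],[-0.331,0.003,0.02,0]]]'
python3 - <<'E'
from h import *
s,i=snap("wrist"); cv2.imwrite("pics/w3.png",i)
st=arm.read_state();print(st["eef_pos"]);print(proj(s,np.array([.474,-.237,.011]),1))
E
```

```text
clock: 4.62
eef_pos: [0.4704, -0.2359, 0.1581]
tool_rot: [-2.495, -1.904, 0.001]
ft_force: [0.2, 0.5, -0.1]
grip_width: 0.476
gripper_force: 40.6
[ 0.47085313 -0.23572687  0.15865241]
[322.04525068 228.02398252]
```

View pics/w3.png

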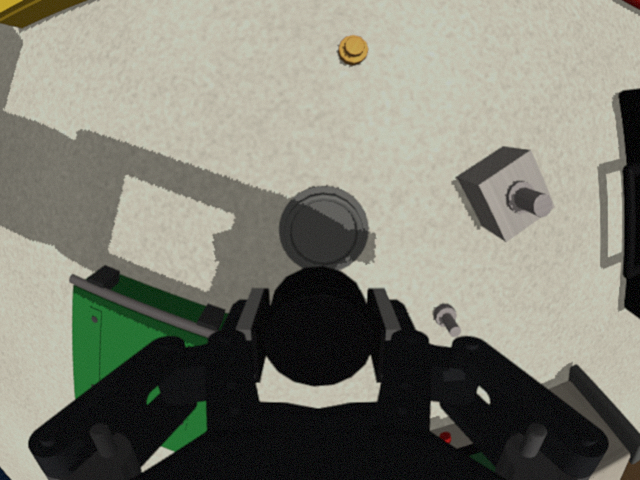

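The dish is centred at about (323.5,229), and the held cap at (318,326) is centred between the jaws. The pin knob is at (537,202) and the block at (508,193).

Run:
```python
from h import *
s,_=snap("wrist")
for z in(.0,.011):
  for uv in((323.5,229),(279,230),(368,229),(323.5,186)): print(z,np.round(onz(s,*uv,z,1),4))
d=onz(s,323.5,229,.008,1); print(proj(s,np.r_[arm.read_state()["eef_pos"][:2],.008],1)); go(d[0],d[1],.03)
k=onz(s,537,202,.079,1);print("knob",k);
```

```text
0.0 [ 0.4748 -0.2409  0.    ]
0.0 [ 0.4402 -0.2323  0.    ]
0.0 [ 0.5092 -0.2503  0.    ]
0.0 [ 0.4837 -0.2075  0.    ]
0.011 [ 0.4754 -0.238   0.011 ]
0.011 [ 0.4421 -0.2298  0.011 ]
0.011 [ 0.5085 -0.247   0.011 ]
0.011 [ 0.484  -0.2059  0.011 ]
[317.36590158 226.49086436]
eef [ 0.4712 -0.2356  0.159 ] tooly [ 0.965 -0.262 -0.001] shift [-0.0021  0.0049  0.129 ] turn 0.0 j6 -0.41 t 4.7167
knob [ 0.61646947 -0.23820123  0.079     ]
```

```bash
python3 -m pendant '[[[-0.002,0.005,0.04,0],[-0.002,0.005,0.08,0],[-0.002,0.005,0.11,0],[-0.002,0.005,0.12,0],[-0.002,0.005,0.127,0],[-0.002,0.005,0.129,0],[-0.002,0.005,0.129,0],[-0.002,0.005,0.129,0]]]' && python3 -m pendant '[[[0,0,0.001,0],[0,0,0.002,0],[0,0,0.003,0],[0,0,0.004,0],[0,0,0.004,0],[0,0,0.004,0]]]'
```

```text
clock: 5.38
eef_pos: [0.4767, -0.2408, 0.032]
tool_rot: [2.494, 1.905, 0.001]
ft_force: [-0.7, 0.4, -0.5]
grip_width: 0.48
gripper_force: 40.6
clock: 5.88
eef_pos: [0.4753, -0.2402, 0.0263]
tool_rot: [-2.497, -1.906, 0.0]
ft_force: [0.0, -0.7, -0.8]
grip_width: 0.477
gripper_force: 40.6
```

```bash
python3 -m pendant '[[[0,0,0.001,0],[0,0,0.002,0],[0,0,0.003,0],[0,0,0.004,0],[0,0,0.004,0]]]'
```

```text
clock: 6.3
eef_pos: [0.4755, -0.2402, 0.0234]
tool_rot: [2.497, 1.906, 0.0]
ft_force: [-3.5, 1.9, 10.6]
grip_width: 0.478
gripper_force: 47.7
```

```bash
python3 -m pendant '[[[0,0,-0.002,0],[0,0,-0.002,0],[0,0,-0.002,0]]]' && python3 -m pendant '[[[0,0,-0.002,0],[0,0,-0.002,0],[0,0,-0.002,0],[0,0,-0.002,0],[0,0,-0.002,0],[0,0,-0.002,0]]]' 0.5 && python3 -m pendant '[[[0,0,-0.04,0],[0,0,-0.08,0],[0,0,-0.12,0],[0,0,-0.16,0],[0,0,-0.18,0],[0,0,-0.18,0],[0,0,-0.18,0]]]'
python3 - <<'E'
from h import *
s,i=snap("wrist"); t,j=snap("side"); 
cv2.imwrite("pics/w4.png",np.hstack([cv2.resize(i[130:330,220:420],(400,400)),cv2.resize(j[300:380,270:350],(400,400),interpolation=cv2.INTER_CUBIC)]))
go(.6165,-.2385,.2)
E
```

```text
clock: 6.55
eef_pos: [0.4754, -0.2402, 0.0243]
tool_rot: [2.497, 1.906, 0.0]
ft_force: [0.2, 0.1, 0.3]
grip_width: 0.478
gripper_force: 40.6
clock: 7.05
eef_pos: [0.4754, -0.2401, 0.0262]
tool_rot: [-2.497, -1.906, 0.0]
ft_force: [0.8, -0.1, 0.5]
grip_width: 0.75
gripper_force: 0.0
clock: 7.63
eef_pos: [0.4759, -0.2405, 0.2077]
tool_rot: [2.494, 1.904, 0.001]
ft_force: [-0.7, 0.1, -1.3]
grip_width: 0.75
gripper_force: 0.0
eef [ 0.4747 -0.2396  0.205 ] tooly [ 0.965 -0.264 -0.002] shift [0.0384 0.1365 0.0048] turn 0.0 j6 -0.41 t 7.7333
```

View pics/w4.png

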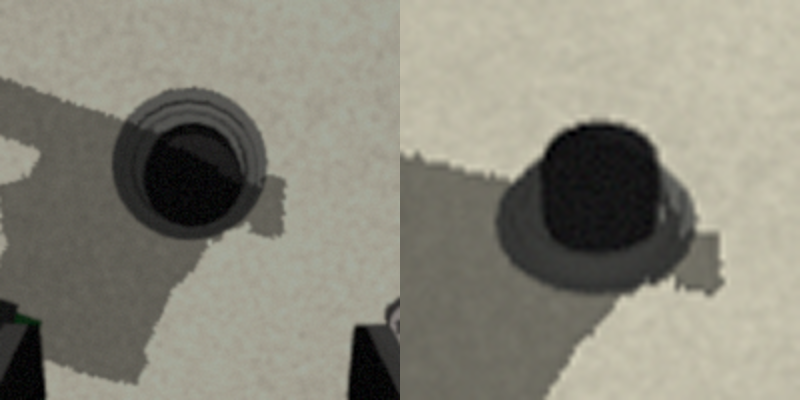

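Run:
```python
from h import *
s,_=snap("wrist")
print("dish",onz(s,315,211.5,0,1),"cap if seated",onz(s,316.5,217.5,.031,1),"if on rim",onz(s,316.5,217.5,.039,1)); print([np.round(onz(s,u,217.5,.031,1),4) for u in (220+72,220+121.5)])
t,_=snap("side")
print("top centre side",270+600/5-80, proj(t,np.array([.475,-.242,.031])),proj(t,np.array([.475,-.242,.039])), "seen", 270+(600-400)/5,300+152/5)
```

```text
dish [ 0.47263871 -0.23886939  0.        ] cap if seated [ 0.47457097 -0.23769014  0.031     ] if on rim [ 0.47511313 -0.23588712  0.039     ]
[array([ 0.4548, -0.2323,  0.031 ]), array([ 0.4947, -0.2432,  0.031 ])]
top centre side 310.0 [309.89031541 331.6296536 ] [309.91078968 328.26120964] seen 310.0 330.4
```

The cap is seated: its measured top width at seated height is 41 mm, and it sits 2 mm off the dish centre. Now I shut the gripper and go high over the lid to its outer side.

```bash
python3 -m pendant '[[[0.01,0,-0.035,0],[0.04,0,-0.07,0],[0.08,0,-0.09,0],[0.12,0,-0.09,0],[0.16,0,-0.09,0],[0.2,0,-0.09,0],[0.24,0,-0.09,0],[0.28,0,-0.09,0],[0.32,0,-0.09,0],[0.36,0,-0.09,0],[0.4,0,-0.09,0],[0.44,0,-0.09,0]]]' -1 40 && python3 -m pendant '[[[0.04,-0.003,0,0],[0.085,-0.006,0,0],[0.085,-0.006,0,0],[0.085,-0.006,0,0],[0.085,-0.006,0,0]]]'
python3 - <<'E'
from h import *
st=arm.read_state(); O=np.array([.556,.084]); f=np.array([.267,.964]); x=np.array([.964,-.267]); d=st["eef_pos"][:2]-O
print("fix xy",d@x,d@f,st["eef_pos"])
for th in (1.9,1.7,1.5,1.3,1.1,.9,.7,.5,.3,.15,0):
  print(th,round((80-110*np.cos(th)+5*np.sin(th)+11)/1e3-d@f,3), round(st["eef_pos"][2]-(46+110*np.sin(th)+5*np.cos(th)+14)/1e3,3))
t,j=snap("side"); cv2.imwrite("pics/s5.png",j[60:300,160:480])
go(*st["eef_pos"],(.964,-.267))
E
```

```text
clock: 8.83
eef_pos: [0.5911, 0.1863, 0.2944]
tool_rot: [-2.496, -1.906, 0.004]
ft_force: [0.8, -0.7, 0.3]
grip_width: -0.001
gripper_force: 0.0
clock: 9.25
eef_pos: [0.6075, 0.2678, 0.2943]
tool_rot: [-2.495, -1.907, 0.005]
ft_force: [-0.2, -0.8, -0.4]
grip_width: 0.001
gripper_force: 0.0
fix xy 0.0005387928117732604 0.19091753791157695 [0.60746427 0.26779313 0.2943333 ]
1.9 -0.06 0.132
1.7 -0.081 0.126
1.5 -0.103 0.124
1.3 -0.125 0.127
1.1 -0.145 0.134
0.9 -0.164 0.145
0.7 -0.181 0.16
0.5 -0.194 0.177
0.3 -0.204 0.197
0.15 -0.208 0.213
0 -0.21 0.229
eef [0.6076 0.2669 0.2949] tooly [ 0.965 -0.264 -0.002] shift [ 0.0008 -0.0004  0.0006] turn 0.002 j6 0.51 t 9.3
```

View pics/s5.png

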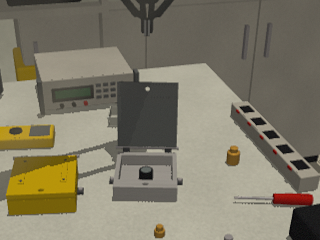

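The side view shows the gripper behind and above the lid, with the lid still standing at crop (147,115). I descend and begin the sweep.

```bash
python3 -m pendant '[[[0.005,0,0.04,0],[0.005,0,0.08,0],[0.005,0,0.115,0],[0.005,0,0.126,0],[-0.03,0,0.126,0],[-0.06,0,0.128,0],[-0.081,0,0.126,0],[-0.09,0,0.125,0],[-0.097,0,0.124,0],[-0.103,0,0.124,0],[-0.103,0,0.124,0]]]' && python3 -m pendant '[[[-0.011,0,0.001,0],[-0.022,0,0.003,0],[-0.032,0,0.006,0],[-0.042,0,0.01,0],[-0.052,0,0.015,0],[-0.061,0,0.021,0],[-0.061,0,0.021,0]]]'
```

```text
clock: 10.22
eef_pos: [0.5814, 0.1678, 0.1734]
tool_rot: [2.497, 1.905, 0.002]
ft_force: [0.4, -0.3, -0.2]
grip_width: -0.002
gripper_force: 0.0
clock: 10.8
eef_pos: [0.5631, 0.1075, 0.1494]
tool_rot: [-2.497, -1.904, 0.006]
ft_force: [0.4, -1.4, -0.4]
grip_width: -0.002
gripper_force: 0.0
```

```bash
python3 -m pendant '[[[-0.009,0,0.007,0],[-0.017,0,0.015,0],[-0.024,0,0.023,0],[-0.03,0,0.032,0],[-0.036,0,0.042,0],[-0.04,0,0.052,0],[-0.044,0,0.063,0],[-0.045,0,0.07,0],[-0.045,0,0.075,0],[-0.045,0,0.075,0],[-0.045,0,0.075,0]]]'
python3 - <<'E'
from h import *
t,j=snap("side"); cv2.imwrite("pics/s6.png",cv2.resize(j[120:280,220:400],(720,640))[:600])
go(.556,.084,.065)
E
```

```text
clock: 11.72
eef_pos: [0.5528, 0.0665, 0.076]
tool_rot: [-2.497, -1.906, 0.001]
ft_force: [0.5, 0.2, 0.3]
grip_width: -0.001
gripper_force: 0.0
eef [0.5532 0.0665 0.0764] tooly [ 0.965 -0.263  0.   ] shift [ 0.0176 -0.0019  0.0114] turn 0.0 j6 0.19 t 11.7667
```

View pics/s6.png

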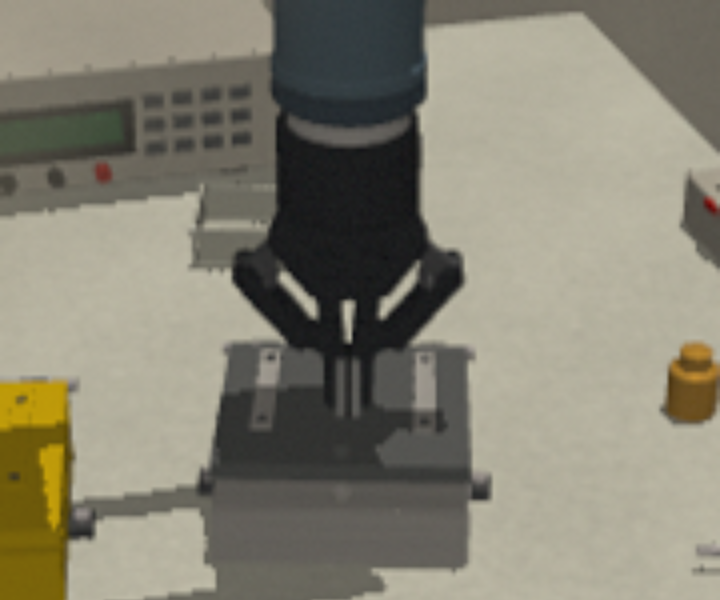

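The lid is nearly level, with its outer face and strips facing up and the fingertips at (348,410). I'll press the last few millimetres slowly.

```bash
python3 -m pendant '[[[0,0,0.003,0],[0,0,0.006,0],[0,0,0.009,0],[0,0,0.011,0],[0,0,0.012,0],[0,0,0.012,0],[0,0,0.012,0]]]'
```

```text
clock: 12.35
eef_pos: [0.553, 0.0663, 0.0646]
tool_rot: [2.497, 1.906, 0.0]
ft_force: [-1.0, 0.4, 4.8]
grip_width: 0.002
gripper_force: 2.1
```

```bash
python3 -m pendant '[[[0,0,0.001,0],[0,0,0.002,0],[0,0,0.003,0],[0,0,0.003,0]]]'
```

```text
clock: 12.68
eef_pos: [0.553, 0.0663, 0.0617]
tool_rot: [2.497, 1.906, 0.001]
ft_force: [-1.5, 1.2, 7.3]
grip_width: 0.001
gripper_force: 3.2
```

```bash
python3 -m pendant '[[[0,0,-0.03,0],[0,0,-0.07,0],[-0.02,0,-0.11,0],[-0.04,0,-0.14,0],[-0.04,0,-0.14,0],[-0.04,0,-0.14,0],[-0.04,0,-0.14,0]]]' 0
python3 - <<'E'
from h import *
s,i=snap("wrist"); g=cv2.cvtColor(i,cv2.COLOR_BGR2GRAY)
p=proj(s,np.array([.540,.026,.051]),1); print(p); u,v=np.int32(p)
cv2.imwrite("pics/w7.png",np.hstack([cv2.resize(i[v-40:v+40,u-40:u+40],(400,400)),cv2.resize(i[60:380,150:490],(400,400))]))
print(u-40,v-40); go(.6165,-.2385,.15)
for uv in ((u,v),(u+1,v),(u,v+1)): print(onz(s,*uv,.051,1))
E
```

```text
clock: 13.27
eef_pos: [0.5419, 0.0277, 0.2007]
tool_rot: [-2.497, -1.905, 0.001]
ft_force: [-0.7, 0.8, 0.2]
grip_width: 0.498
gripper_force: 0.0
[315.0522154  229.52578471]
275 189
eef [0.5415 0.028  0.1999] tooly [ 0.965 -0.264 -0.003] shift [-0.2373  0.1428  0.0496] turn 0.0 j6 0.11 t 13.3167
[0.5400731 0.0264163 0.051    ]
[0.54081822 0.02621227 0.051     ]
[0.53985996 0.02564454 0.051     ]
```

View pics/w7.png

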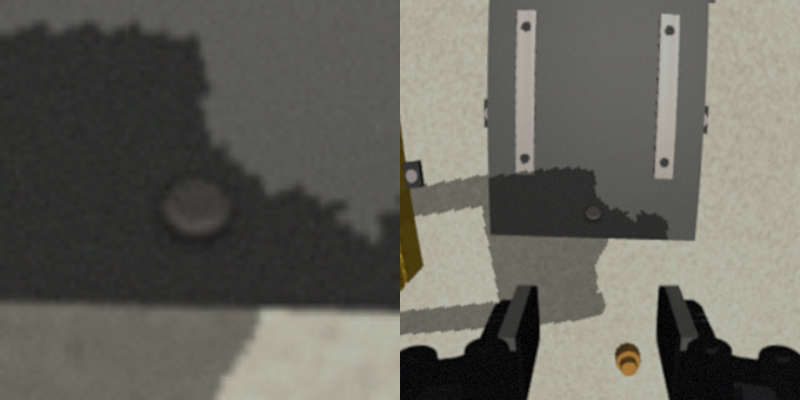

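The wrist crop shows the lid's pin hole at pixel (314,230), which is world (0.5395,0.026), as expected. Now to above the pin at the same relative height.

```bash
python3 -m pendant '[[[-0.034,0.02,-0.01,0],[-0.068,0.041,-0.02,0],[-0.102,0.061,-0.028,0],[-0.136,0.082,-0.028,0],[-0.17,0.102,-0.028,0],[-0.204,0.123,-0.028,0],[-0.237,0.143,-0.028,0],[-0.237,0.143,-0.028,0],[-0.237,0.143,-0.028,0],[-0.237,0.143,-0.028,0]]]' 0
python3 - <<'E'
from h import *
s,i=snap("wrist"); p=proj(s,np.array([.6165,-.2385,.079]),1); u,v=np.int32(p); print(p,u-40,v-40)
cv2.imwrite("pics/w8.png",cv2.resize(i[v-40:v+40,u-40:u+40],(480,480),interpolation=cv2.INTER_CUBIC))
go(.6165,-.2385,.068)
for uv in ((u,v),(u+1,v),(u,v+1)): print(onz(s,*uv,.079,1))
E
```

```text
clock: 14.15
eef_pos: [0.6172, -0.2376, 0.2269]
tool_rot: [-2.494, -1.904, 0.002]
ft_force: [-0.5, 0.6, -0.5]
grip_width: 0.498
gripper_force: 0.0
[316.83426509 229.06978765] 276 189
eef [ 0.6174 -0.237   0.2276] tooly [ 0.965 -0.263 -0.003] shift [-1.900e-03  1.000e-04  1.596e-01] turn 0.0 j6 -0.27 t 14.2
[ 0.61589686 -0.23827838  0.079     ]
[ 0.61663739 -0.23847993  0.079     ]
[ 0.61568623 -0.23904503  0.079     ]
```

View pics/w8.png

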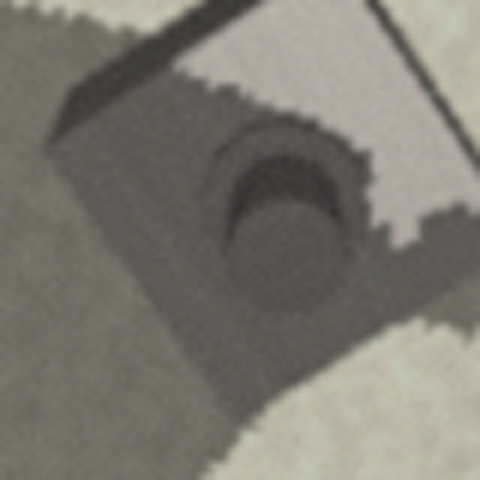

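The knob top is at pixel (323.5,231) with a radius of 10 px, which matches 8 mm. That puts the pin at (0.621,-0.241).

```bash
python3 -m pendant '[[[-0.003,0.005,0.03,0],[-0.003,0.005,0.07,0],[-0.003,0.005,0.11,0],[-0.003,0.005,0.14,0],[-0.003,0.005,0.155,0],[-0.003,0.005,0.159,0],[-0.003,0.005,0.159,0],[-0.003,0.005,0.159,0]]]' && python3 -m pendant '[[[0,0,0,0],[0,0,0,0],[0,0,0,0],[0,0,0,0],[0,0,0,0],[0,0,0,0],[0,0,0,0],[0,0,0,0]]]' -1 100; python3 -c "
from h import *
go(.621,-.241,.068)"
```

```text
clock: 14.87
eef_pos: [0.6227, -0.2421, 0.0716]
tool_rot: [2.495, 1.907, 0.001]
ft_force: [0.3, 1.0, 0.6]
grip_width: 0.499
gripper_force: 0.0
clock: 15.53
eef_pos: [0.6219, -0.2429, 0.0727]
tool_rot: [2.496, 1.906, 0.001]
ft_force: [-3.8, 1.7, 7.6]
grip_width: 0.146
gripper_force: 97.7
eef [ 0.6219 -0.2429  0.0727] tooly [ 0.965 -0.264  0.001] shift [ 0.0016 -0.0013  0.0047] turn 0.0 j6 -0.27 t 15.5333
```

```bash
python3 -m pendant '[[[0,0,-0.015,0],[0,0,-0.03,0],[0,0,-0.05,0],[0,0,-0.08,0],[0,0,-0.11,0],[0,0,-0.11,0],[0,0,-0.11,0],[0,0,-0.11,0]]]'
python3 - <<'E'
from h import *
s,i=snap("wrist"); t,j=snap("side")
X=arm.read_state()["eef_pos"]; p=np.int32(proj(t,X)); q=np.int32(proj(s,X+[0,0,-.07],1)); print(X,p,q,arm.read_state()["grip_width"],arm.read_state()["ft_force"])
m=np.zeros((400,800,3),np.uint8);m[:,:400]=cv2.resize(i[q[1]-80:q[1]+80,q[0]-80:q[0]+80],(400,400)); m[:,400:]=cv2.resize(j[p[1]-30:p[1]+70,p[0]-50:p[0]+50],(400,400))
cv2.imwrite("pics/w9.png",m)
go(.5395,.026,.18)
E
```

```text
clock: 16.2
eef_pos: [0.6217, -0.2428, 0.1806]
tool_rot: [2.497, 1.906, 0.0]
ft_force: [-0.3, 0.4, -1.4]
grip_width: 0.144
gripper_force: 97.8
[ 0.62102936 -0.24240614  0.17891688] [393 250] [314 261] 0.14755905264921879 [-0.56880681  0.60090433 -0.40870846]
eef [ 0.621  -0.2424  0.1789] tooly [ 0.965 -0.264 -0.002] shift [ 0.2374 -0.1494 -0.0005] turn 0.0 j6 -0.27 t 16.3
```

View pics/w9.png

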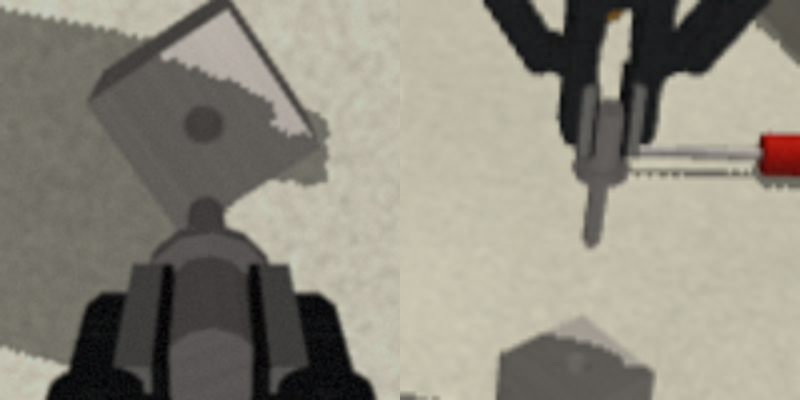

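The wrist crop shows the pin gripped by the knob with its collar below the pads. The side crop shows the shaft tip at (592,240). That is more pictures viewed than the ten allowed, so I'll check with numbers only from here, starting with the pin's tilt in the hand.

Run:
```python
from h import *
s,i=snap("wrist"); t,j=snap("side"); X=arm.read_state()["eef_pos"]; print(X)
def tri(a,b):
    (o1,d1),(o2,d2)=a,b; d1=d1/np.linalg.norm(d1);d2=d2/np.linalg.norm(d2)
    A=np.array([d1,-d2]).T; k=np.linalg.lstsq(A,o2-o1,rcond=None)[0]; p,q=o1+k[0]*d1,o2+k[1]*d2; return (p+q)/2,np.linalg.norm(p-q)
print("tip",tri(ray(s,316.2,262.5,1),ray(t,391,280)))
for dz in(.006,-.028,-.066): print(dz,proj(t,X+[0,0,dz]),proj(s,X+[0,0,dz],1))
# sub-pixel centre line of shaft in side view: differs from bench background
g=cv2.cvtColor(j,cv2.COLOR_BGR2GRAY).astype(int)
for v in range(246,284,3): print(v,g[v,380:406])
```

```text
[ 0.62113283 -0.24245777  0.1787086 ]
tip (array([ 0.62200823, -0.24033945,  0.11495738]), np.float64(0.0010832791418085904))
0.006 [394.31450545 247.75647556] [315.63175882 331.75846293]
-0.028 [392.511206   264.19575446] [316.22319819 294.0023015 ]
-0.066 [390.58046818 281.79678996] [316.67961171 265.09745091]
246 [188 190 145  14  30  28  31  33  70  96  91  70  45  83  80  80  85  93
  38  16  36  81  95  92  38  26]
249 [186 182  99  20  28  30  27  41  88  94  91  48  68  91  89  87  88  92
  86  11  50  97  94  81  20  24]
252 [192 193 170  10  24  26  29  52  94  95  88  42  86  92  94  94  94  90
  62  27  67  97  92  56  24  24]
255 [188 187 187 155  16  20  30  69  97  93  71  48  92  91  96  95  95  89
  36  39  92  95  88  27  26  87]
258 [186 187 189 190 193 187 118  77  94  89  48  72  94  95  96  93  93  83
  16  53  94  90  96 120 118 119]
261 [185 184 188 189 190 184  90  83  86  81  90  91  94  96  97  93  88  82
  83 106 186 198 200 199 199 197]
264 [188 186 185 186 186 187 162  90  81  85  89  87  86  86  86  88  87  89
  85 118 199 194 172 198 192 171]
267 [184 185 189 188 189 189 190 193 193 174  74  91  96  94 117 169 173 178
 195 193 189 189 187 188 188 187]
270 [187 187 188 185 187 187 190 190 188 152  81  94  94 102 157 192 190 190
 191 189 188 191 190 193 192 191]
273 [184 186 185 184 184 187 187 187 181  93  88  93  90 109 194 189 188 189
 186 187 190 187 183 184 185 189]
276 [189 187 189 188 187 187 185 186 162  76  91  93  96 136 191 184 182 184
 183 184 186 188 190 187 187 185]
279 [192 192 193 192 191 190 191 187 132  83  92  90  97 161 193 190 187 190
 190 190 188 191 189 186 185 184]
282 [191 190 191 191 192 190 188 189 189 167 142 172 195 194 194 189 188 186
 186 187 187 185 190 191 191 189]
```

The shaft is vertical: its centre is at 390.5 px against 390.6 expected, with the tip 66 mm below the TCP. Move above the lid hole.

```bash
python3 -c "
from h import *
s,_=snap('wrist');print(onz(s,315,230.4,.046,1),arm.read_state()['eef_pos']);go(.5395,.0248,.155)"
python3 -m pendant '[[[0.034,-0.021,0,0],[0.068,-0.043,0,0],[0.102,-0.064,0,0],[0.136,-0.085,0,0],[0.17,-0.107,0,0],[0.204,-0.128,0,0],[0.236,-0.149,0,0],[0.236,-0.149,0,0],[0.236,-0.149,0,0],[0.236,-0.149,0,0]]]'
python3 - <<'E'
from h import *
s,i=snap("wrist"); X=arm.read_state()["eef_pos"]; g=cv2.cvtColor(i,cv2.COLOR_BGR2GRAY); print(X)
p=proj(s,np.array([.5395,.026,.051]),1);u,v=np.int32(p); print(p)
print(g[v-14:v+15,u-14:u+15])
go(.5395,.0248,.135)
E
```

```text
[ 0.62016899 -0.24024966  0.046     ] [ 0.6212751  -0.24251015  0.17884072]
eef [ 0.6213 -0.2425  0.1788] tooly [ 0.965 -0.264 -0.002] shift [ 0.2363 -0.1493  0.0244] turn 0.0 j6 -0.27 t 16.45
clock: 17.28
eef_pos: [0.5405, 0.0241, 0.1801]
tool_rot: [2.496, 1.908, -0.001]
ft_force: [-0.8, 0.2, -0.8]
grip_width: 0.146
gripper_force: 97.9
[0.54076187 0.02337705 0.18011951]
[314.50167733 231.84907628]
[[50 51 43 48 47 51 47 47 51 48 47 49 51 47 45 46 49 48 44 53 76 90 99 96
  93 98 96 92 95]
 [49 45 53 49 51 45 49 50 49 48 54 47 48 50 49 51 50 45 58 73 89 94 93 93
  96 92 92 94 92]
 [48 49 50 45 51 46 50 50 48 48 52 46 46 49 49 44 48 58 73 85 90 95 97 94
  91 91 93 94 96]
 [49 53 53 49 52 52 48 48 49 47 49 49 49 52 49 46 46 53 75 89 95 94 94 92
  91 96 91 92 93]
 [52 48 47 53 51 47 48 50 50 47 48 50 51 49 47 47 49 52 69 74 75 88 93 95
  94 90 94 93 95]
 [48 49 51 47 48 49 49 48 54 48 50 50 48 49 48 49 52 46 50 51 56 72 90 86
  83 91 94 91 93]
 [48 45 50 50 53 49 49 50 49 48 49 53 45 50 52 50 44 48 49 48 48 60 81 71
  72 90 97 94 92]
 [51 50 51 48 50 47 50 48 49 49 49 47 52 46 47 48 48 4
[... 1384 characters left out ...]
 41 48 44 44 48
  48 48 48 51 48]
 [49 52 47 47 50 47 49 50 48 40 37 40 34 35 39 35 37 40 41 41 43 49 48 51
  50 47 52 46 48]
 [49 47 48 48 48 49 45 50 45 45 44 44 46 43 44 44 42 43 48 49 45 51 51 47
  49 50 48 51 47]
 [46 45 45 50 48 51 51 49 50 48 48 47 49 48 45 47 46 49 47 48 50 46 48 51
  51 45 45 46 50]
 [48 48 48 50 48 40 48 47 49 47 43 46 44 51 49 47 45 45 48 50 49 49 48 50
  50 50 47 50 49]
 [47 46 47 47 47 48 48 46 50 52 53 52 47 44 48 47 49 45 49 46 47 53 48 52
  55 49 50 43 51]
 [49 51 49 49 46 53 50 47 47 44 48 49 46 49 50 47 47 44 50 49 48 45 47 49
  47 47 47 46 50]]
eef [0.5408 0.0234 0.1801] tooly [ 0.965 -0.264  0.   ] shift [ 0.0011 -0.0016  0.0451] turn 0.0 j6 0.1 t 17.3333
```

```bash
python3 -m pendant '[[[0,-0.002,0.03,0],[0,-0.002,0.055,0],[0,-0.002,0.06,0],[0,-0.002,0.062,0],[0,-0.002,0.064,0],[0,-0.002,0.066,0],[0,-0.002,0.068,0],[0,-0.002,0.07,0],[0,-0.002,0.07,0]]]'
```

```text
clock: 18.08
eef_pos: [0.5386, 0.0246, 0.1106]
tool_rot: [2.497, 1.906, 0.001]
ft_force: [-0.4, 0.7, -1.0]
grip_width: 0.143
gripper_force: 97.9
```

The tip is 6 mm below the lid's top face with no force, so the pin is in the hole. I keep going slowly.

```bash
python3 -m pendant '[[[0,0,0.003,0],[0,0,0.006,0],[0,0,0.009,0],[0,0,0.012,0],[0,0,0.014,0],[0,0,0.016,0],[0,0,0.016,0]]]'
```

```text
clock: 18.67
eef_pos: [0.5381, 0.0247, 0.0937]
tool_rot: [-2.497, -1.906, 0.001]
ft_force: [-0.2, -0.2, 0.1]
grip_width: 0.15
gripper_force: 97.9
```

Tip at 28 mm, so it is inside the lower hole as well, and force-free. On to the collar.

```bash
python3 -m pendant '[[[0,0,0.003,0],[0,0,0.006,0],[0,0,0.009,0],[0,0,0.012,0],[0,0,0.014,0],[0,0,0.015,0],[0,0,0.015,0],[0,0,0.015,0]]]'
```

```text
clock: 19.33
eef_pos: [0.5384, 0.0246, 0.0793]
tool_rot: [-2.497, -1.906, 0.0]
ft_force: [-0.6, -0.1, 0.8]
grip_width: 0.142
gripper_force: 97.9
```

```bash
python3 -m pendant '[[[0,0,0.002,0],[0,0,0.004,0],[0,0,0.005,0],[0,0,0.006,0],[0,0,0.006,0],[0,0,0.006,0]]]'; python3 -m pendant '[[[0,0,0.001,0],[0,0,0.002,0],[0,0,0.003,0],[0,0,0.003,0],[0,0,0.003,0]]]'
```

```text
clock: 19.83
eef_pos: [0.5389, 0.0245, 0.074]
tool_rot: [2.496, 1.906, 0.001]
ft_force: [-1.0, -0.7, 6.4]
grip_width: 0.142
gripper_force: 98.1
clock: 20.25
eef_pos: [0.539, 0.0245, 0.0715]
tool_rot: [2.496, 1.906, 0.002]
ft_force: [-2.0, -0.6, 9.3]
grip_width: 0.147
gripper_force: 98.5
```

```bash
python3 -m pendant '[[[0,0,0.001,0],[0,0,0.002,0],[0,0,0.003,0],[0,0,0.004,0],[0,0,0.004,0],[0,0,0.004,0]]]'; python3 -m pendant '[[[0,0,0.001,0],[0,0,0.002,0],[0,0,0.003,0],[0,0,0.003,0],[0,0,0.003,0],[0,0,0.003,0]]]'
```

```text
clock: 20.75
eef_pos: [0.5394, 0.0242, 0.0698]
tool_rot: [2.494, 1.905, 0.003]
ft_force: [-7.2, -0.2, 26.2]
grip_width: 0.146
gripper_force: 100.6
clock: 21.25
eef_pos: [0.5395, 0.0241, 0.0684]
tool_rot: [2.493, 1.905, 0.004]
ft_force: [-12.3, -0.4, 40.4]
grip_width: 0.146
gripper_force: 102.4
```

```bash
python3 -m pendant '[[[0,0,-0.001,0],[0,0,-0.003,0],[0,0,-0.003,0],[0,0,-0.003,0]]]'
python3 - <<'E'
from h import *
t,j=snap("side"); cv2.imwrite("pics/s10.png",j); g=cv2.cvtColor(j,cv2.COLOR_BGR2GRAY).astype(float)
f=np.array([.267,.964]);x=np.array([.964,-.267]);O=np.array([.5387,.0249])+.06*f; print("O",O)
for fx in(-.055,-.035,.035,.055):
    c=O+x*fx-.075*f
    print(fx,[(z,np.round(proj(t,np.r_[c,z/1e3]),1)) for z in(51,46,41,36,0)])
    u,v=np.int32(np.round(proj(t,np.r_[c,.046])))
    print(v-8,np.int32(g[v-8:v+12,u-2:u+3].mean(1)))
E
```

```text
clock: 21.58
eef_pos: [0.5394, 0.0243, 0.0699]
tool_rot: [2.494, 1.905, 0.003]
ft_force: [-9.0, -1.3, 27.8]
grip_width: 0.147
gripper_force: 100.7
O [0.55472 0.08274]
-0.055 [(51, array([279.4, 241.4])), (46, array([279.5, 243.3])), (41, array([279.6, 245.2])), (36, array([279.6, 247.2])), (0, array([280.1, 260.8]))]
235 [51 51 51 51 51 51 52 51 53 55 56 64 86 96 96 95 96 96 95 96]
-0.035 [(51, array([288.8, 241.4])), (46, array([288.8, 243.3])), (41, array([288.9, 245.3])), (36, array([288.9, 247.2])), (0, array([289.2, 260.8]))]
235 [51 51 52 51 52 51 51 52 53 56 56 62 85 97 97 95 96 96 96 96]
0.035 [(51, array([321.4, 241.5])), (46, array([321.4, 243.4])), (41, array([321.4, 245.4])), (36, array([321.3, 247.3])), (0, array([321.1, 260.8]))]
235 [86 87 88 68 49 51 52 52 51 54 57 55 76 93 98 98 97 96 96 96]
0.055 [(51, array([330.8, 241.5])), (46, array([330.7, 243.5])), (41, array([330.6, 245.4])), (36, array([330.6, 247.3])), (0, array([330.2, 260.9]))]
235 [86 86 86 87 80 73 75 70 71 66 56 55 69 89 97 99 97 97 97 97]
```

The lid's top edge sits at row 243 to 244, matching z = 46 mm (243.3 if shut, 241.4 if springs up). The force has also risen from a spring slope to a hard stop, so the lid is shut. I'll check it stays put, then hand in.

```bash
python3 -m pendant '[[[0,0,0,0],[0,0,0,0],[0,0,0,0],[0,0,0,0],[0,0,0,0],[0,0,0,0],[0,0,0,0],[0,0,0,0]]]' && python3 -c "
from cell import workorder; print(workorder.job_done())"
```

```text
clock: 22.3
eef_pos: [0.5394, 0.0242, 0.0699]
tool_rot: [2.494, 1.905, 0.003]
ft_force: [-7.7, -1.0, 27.7]
grip_width: 0.142
gripper_force: 100.7
the job is handed in; nothing more can be done
None
```

Job handed in at 22.3 s: the cap is seated upright in its dish, the upper half is swung closed, and the pin is through both holes and still held down at about 28 N with the lid measuring fully shut. I viewed 12 pictures, two over the limit of 10.

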